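# Carry a clutch disc on a loading blade to the press support

### The arm

A 6-joint arm with a two-finger parallel gripper is mounted at the origin on the work surface. World frame = base frame: x ahead of the robot, y to its left, z up, the work surface at z = 0. Lengths are in m, angles in rad, forces in N, time in s.
With the tool pointing down it reaches from about 0.375 to 0.825 m from the base axis. Payload 5.5 kg.
Tool frame: the origin (TCP) lies midway between the tips of the shut fingers; the grasp point (between the pads) lies 19 mm behind it; z points along the fingers, y is the line along which they close (so a half turn about z gives the same grasp; the last joint's range is limited). The gripper opens to 85 mm and grips with 20 to 120 N. Pads are 22 mm wide; open, the fingers measure 114 mm over their backs; the gripper's body (76 mm by 85 mm) begins 54 mm behind the grasp point. The pads swing forward as they close: fully open they stand 13 mm farther back than shut.
Start: joints at [1.232, 0.314, -0.047, 1.21, 0, 1.571], TCP at [0.199, 0.566, 0.192] pointing down, gripper open.
Joint ranges: [-2.67, 2.67], [-0.69, 1.73], [-1.03, 1.25], [-2.08, 2.16], [-1.42, 1.45], [-3.14, 3.14]. Speed limits (rad/s): [2.39, 2.39, 3.01, 3.14, 3.14, 3.14].

### API

Orientations are given as a unit quaternion [w, x, y, z].
In Python, from plant import monitor, eyes, order gives the robot as it stands.
- The arm moves only by the tool send_rows, never from a script. Its argument "motion" is a list of rows, each a list of 5 numbers: the shift along the world's x, y, z in cm, then the turn about the world's z in rad, then the finger opening in cm, from 0 to 8.54. A call has 1 to 10 rows; each row is the pose to reach, as a shift and turn from the pose commanded when the call began; what a row does not reach only later rows make up. A row lasts 1/8 s, in which the tool goes at most 62.5 mm and 10.7 degrees, less where a joint would pass 70% of its speed; a pose out of reach is approached as far as the arm can. A call with a gripper value outside its range is refused whole. The fingers move at their own pace and stop on an object; "newtons" is the grip in N (left out, the last holds). Time passes only in rows, so rows that repeat a pose let the fingers close. It gives the time, the measured TCP pose, the force, the opening and the grip force at its end, in the units of the state.
- monitor.observe(): the state, without advancing time (a new reading comes with each control period).
- eyes.camera(name): name is "scene" or "top" or "wrist"; returns a dict with "pixels" (480x640x3 uint8, red, green, blue), "z_map" (480x640 float32, m along the optical axis (not along the pixel's ray), 0 where there is no reading), "fx", "fy", "cx", "cy" (pixels), "R" (3x3) and "t" (3): a world point X has camera coordinates R X + t; the wrist camera has in their place "tool_from_camera" (4x4, takes a point from camera to tool coordinates, whose origin is the TCP and whose axes are the flange's). Camera axes: x right, y down, z forward; pixel columns grow to the right and rows downward; lengths in m; the calibration is good to about 2 mm. A picture is of the moment at which its call begins: read the wrist's pose just before it.
- order.job_done(): hands the job in; it is judged then, once.
Trained networks look in the newest picture that a camera, given by its name, has taken for a name from the list of things; names that differ only in an ending like _2 or _b are one class to them, and where a whole thing is asked for, a point or a joint stands for the part that bears it (a point fixed in the world has none). Each returns a list of dicts, best first, with "score" (0 to 1); they miss things now and then, are a little off and sometimes report something else, mostly with a low value. They report only what shows in the picture. A call takes as long as a camera call. They do not tell look-alikes from the thing itself.
- eyes.spot_in(target, camera): "bbox" ([left, top, right, bottom] in pixels, round what is visible of it).
- eyes.pinpoint(target, camera): "at" ([column, row] in pixels: a listed point, or the origin of a listed thing).
The state is a dict: "time": time; "joints": joint angles; "qvel": joint speeds; "joint_torque": joint torques, N m; "tcp_pos": TCP position; "tcp_rot": TCP orientation; "wrist_force": force on the tool from outside, world axes, zero at the start; "torque": the same for the moment, N m; "grip_width": finger opening in m; "grasp_force": force on a finger pad.
Only numpy, scipy, OpenCV 4.12 (cv2) and the standard library are available. Lean on these libraries where they do the work, as an engineer would, in place of code of your own. Each camera call takes 0.05 s, during which the arm holds its last target. There are 200 camera calls.

### The job

Take the orange-handled loading tool by its handle and carry the copper-coloured clutch disc, balanced level on its blade, to the empty blue press support: lower the blade between the two blue bars so that the disc is left lying flat and centred across both. Draw the blade out backwards from under it and put the tool back on its black rest, where you found it. Do not touch the copper disc with the fingers, and leave the dark steel disc on the grey support where it is.

Things in the scene. Friction and masses are not known exactly. Their poses are not given: they have to be found in the camera images.
- tool_grip (a point): Mid handle, half-way up, of the loading tool (0.3 kg): orange handle 20 wide, 22 high, from 60 mm behind to 50 mm ahead of this point; steel blade 28 wide, 4 thick, tip 142 mm ahead; blade and handle undersides flush, 11 mm below. x: handle to tip (away from robot, within 12 deg of +x), z up. Lies loose on 2 lipless black blocks, 50 high, 44 wide: x 43 to 70 and -58 to -44 mm, handle free between.
- disc_mid (a point): Centre, half-way up, of the copper-coloured clutch disc: a loose flat ring 72 mm across and 6 mm thick with a 24 mm hole, about 0.14 kg. z is its axis, up when it lies flat. At the start it lies on the blade, its centre about 120 mm ahead of the middle of the handle and within 5 mm of the tool's centre line; only friction holds it.
- seat (a point): Middle of the fixed, empty blue press support, level with the flat tops of its two upright bars, 70 mm above the table; the disc's centre belongs over it. x along the bars and the gap between them (away from the robot, within 12 deg of +x), z up. Bars 76 mm long, 16 wide; gap 46 mm wide, open at both ends, 60 mm deep, down to a base plate 96 x 100 x 10 mm.
- steel_mid (a point): Centre, half-way up, of a dark steel ring (68 mm across, 10 mm thick, 28 mm hole, 0.2 kg) lying loose across the bars of a second, grey press support of the same shape and size as the blue one. A bystander: not to be moved. z up.
Mind the look-alikes: they are no part of the job. What is meant by the part that bears tool_grip is not pink, and is the larger of those in its own colour. Of the things shaped like the part that bears disc_mid, the copper one is meant.

How it is judged:
By the outcome, as a careful person would: the job done as asked, in the order asked, and still so for the second after the job is handed in, with the robot touching nothing.
It also fails if it takes over 64 s, if anything falls off the work surface, if the arm or the gripper's body presses on something with over 40 N, if the wrist force passes 120 N, or if a joint passes its speed limit or range.

## Working session

There is one attempt and no reset: what is moved stays moved. The work goes in short steps, Python scripts to look and compute and a tool call to move; the robot and the scene stay as the last step left them, time stands still between calls to the robot, and variables do not carry over. Pictures are saved under pics/ and viewed, at most 10 in all, crops included, and the job is handed in when it is done.

Besides the shell and the picture viewer there is one more tool, called after "Request:" as name(argument=value, ...) on one line, values as JSON. send_rows: Moves the arm, as the interface text tells. Its arguments: {"type":"object","properties":{"motion":{"type":"array","items":{"type":"array","items":{"type":"number"}}},"newtons":{"type":"number"}},"required":["motion"]}

```bash
mkdir -p pics
cat > h.py <<'E'
import numpy as np, cv2
from plant import monitor, eyes, order
def shot(n,f=None):
    c=eyes.camera(n)
    if f: cv2.imwrite('pics/'+f,c['pixels'][:,:,::-1])
    return c
def world(c,u,v,z=None):
    d=z if z is not None else c['z_map'][int(round(v)),int(round(u))]
    p=np.array([(u-c['cx'])/c['fx']*d,(v-c['cy'])/c['fy']*d,d])
    return c['R'].T@(p-c['t'])
def cloud(c):
    v,u=np.mgrid[0:480,0:640]; d=c['z_map']
    p=np.stack([(u-c['cx'])/c['fx']*d,(v-c['cy'])/c['fy']*d,d],-1)
    return (p-c['t'])@c['R']
E
python3 - <<'E'
from h import *
print(monitor.observe())
for n in ('top','scene'):
    c=shot(n,n+'0.png')
    for t in ('tool_grip','disc_mid','seat','steel_mid'):
        for r in eyes.pinpoint(t,n)[:4]:
            print(n,t,r,world(c,*r['at']).round(4))
E
```

```text
{'time': 0.0, 'joints': array([ 1.23204585e+00,  3.14219643e-01, -4.80714694e-02,  1.21021042e+00,
        6.73310203e-06,  1.57084131e+00]), 'qvel': array([ 3.57739978e-04, -4.92920553e-04, -1.23448769e-03,  7.30727098e-04,
       -9.16495764e-05, -3.65247098e-04]), 'joint_torque': array([ 5.56136984e-04, -5.39590859e+01,  3.39747906e+01,  1.91125221e-02,
        5.99488203e-05,  4.25051141e-06]), 'tcp_pos': array([0.19916776, 0.56529244, 0.19074179]), 'tcp_rot': array([-1.47019673e-04,  1.68588672e-01,  9.85686123e-01, -8.39837311e-04]), 'wrist_force': array([-0.20308609, -0.36999109,  0.60595334]), 'torque': array([ 0.03380047, -0.03012562, -0.00491902]), 'grasp_force': 0.0, 'grip_width': 0.08511848237766574}
top tool_grip {'at': [320.9, 249.1], 'score': 0.92} [ 0.5207 -0.002   0.0719]
top tool_grip {'at': [432.4, 307.5], 'score': 0.69} [ 0.4342 -0.1799  0.0155]
top disc_mid {'at': [321.3, 169.6], 'score': 0.69} [ 0.6429 -0.0009  0.0555]
top disc_mid {'at': [376.7, 148.7], 'score': 0.67} [ 0.6923 -0.0928 -0.    ]
top disc_mid {'at': [322.6, 247.5], 'score': 0.48} [ 0.5232 -0.0045 
[... 171 characters left out ...]
{'at': [322.7, 246.7], 'score': 0.47} [ 0.5244 -0.0046  0.0709]
scene tool_grip {'at': [256.4, 180.8], 'score': 0.9} [ 0.4305 -0.1787  0.0122]
scene tool_grip {'at': [313.7, 219.3], 'score': 0.77} [ 0.5197 -0.0044  0.0704]
scene tool_grip {'at': [409.3, 252.5], 'score': 0.76} [0.4636 0.1516 0.02  ]
scene disc_mid {'at': [172.8, 204.9], 'score': 0.72} [ 0.5888 -0.2504  0.044 ]
scene disc_mid {'at': [214.2, 293.8], 'score': 0.64} [ 6.891e-01 -9.520e-02 -5.000e-04]
scene disc_mid {'at': [277.4, 268.1], 'score': 0.63} [ 0.629  -0.0093  0.0532]
scene seat {'at': [173.5, 205.7], 'score': 0.63} [ 0.5871 -0.2508  0.0405]
scene steel_mid {'at': [426.3, 340.7], 'score': 0.91} [ 0.6023  0.2404 -0.    ]
```

View pics/top0.png

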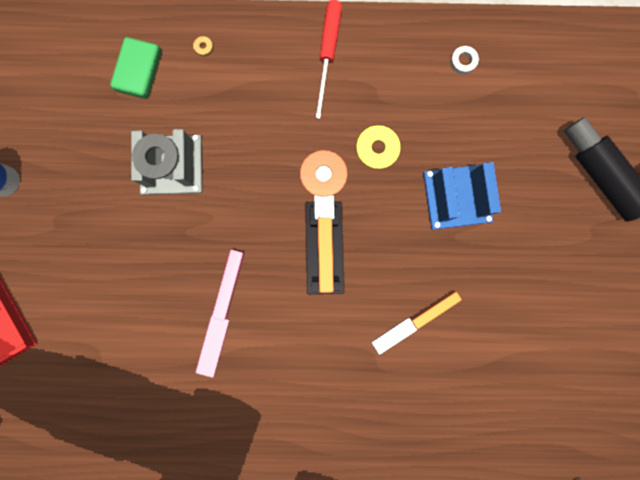

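View pics/scene0.png

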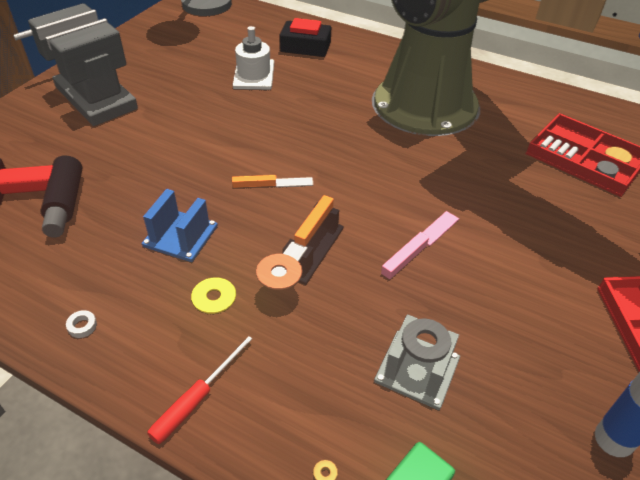

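The top view shows the tool on its rest at (325,250) and the copper disc at (324,173). The blue bars are at (445,190) and (485,187), and the steel disc is at (155,156). The small orange tool (418,325), the pink tool and the yellow ring are look-alikes.

```bash
cat >> h.py <<'E'
def seg(c,P,box,lo,hi,zr):
    hsv=cv2.cvtColor(c['pixels'],cv2.COLOR_RGB2HSV)
    m=cv2.inRange(hsv,np.array(lo),np.array(hi))>0
    m&=(P[...,0]>box[0])&(P[...,0]<box[1])&(P[...,1]>box[2])&(P[...,1]<box[3])&(P[...,2]>zr[0])&(P[...,2]<zr[1])
    return P[m]
def rect(q):
    (x,y),(a,b),an=cv2.minAreaRect((q[:,:2]*1000).astype(np.float32))
    return np.round([x,y,a,b,an,len(q),np.median(q[:,2])*1000],1)
E
python3 - <<'E'
from h import *
for n in ('top','scene'):
    c=shot(n);P=cloud(c)
    print(n)
    h=seg(c,P,(.4,.62,-.1,.1),(8,150,80),(25,255,255),(.062,.09)); print('handle',rect(h))
    d=seg(c,P,(.57,.72,-.07,.06),(3,90,80),(18,255,255),(.045,.075)); print('disc',rect(d))
    b=seg(c,P,(.5,.75,-.36,-.15),(100,120,40),(125,255,255),(.062,.09)); print('blue',rect(b))
    y=b[:,1]; mid=(y.max()+y.min())/2
    for q in (b[y<mid],b[y>=mid]): print('  bar',rect(q))
    bb=seg(c,P,(.5,.75,-.36,-.15),(100,120,40),(125,255,255),(.004,.02)); print('base',rect(bb))
    s=seg(c,P,(.55,.75,.15,.35),(0,0,0),(180,80,255),(.07,.09)); print('steel',rect(s))
    r=seg(c,P,(.4,.62,-.1,.1),(0,0,0),(180,255,60),(.04,.056)); print('rest',rect(r))
    w=seg(c,P,(.56,.61,-.03,.03),(0,0,120),(180,60,255),(.04,.08)); print('blade',rect(w))
E
```

```text
top
handle [512.1  -9.  105.1  19.9   2.5  98.   70.6]
disc [ 6.377e+02 -5.100e+00  7.010e+01  7.000e+01  1.200e+00  1.473e+03
  5.940e+01]
blue [ 613.2 -224.5   75.1   77.9    7.7 1166.    69. ]
  bar [ 617.3 -255.    74.5   16.4    7.7  567.    69. ]
  bar [ 609.1 -194.3   75.1   16.8    7.9  599.    69.1]
base [ 613.2 -222.3   95.    95.3    8.3 1755.     9.5]
steel [ 659.   244.6   75.1   76.9    2.7 1678.    79.1]
rest [530.   -7.4 113.   43.1   1.5  46.   49. ]
blade [585.9  -6.   36.5  30.7   1.4 448.   53.3]
scene
handle [513.9  -7.3 110.8  21.8   2.3 668.   71.2]
disc [ 629.5  -11.8   95.5   70.6   50.  1178.    59.3]
blue [ 612.7 -222.1   77.3   78.6    8.6  561.    69.4]
  bar [ 617.4 -253.1   77.3   15.9    8.9  264.    69.4]
  bar [ 608.8 -192.1   76.9   16.8    4.8  297.    69.3]
base [ 613.7 -220.9   95.9   95.4    6.4  772.     9.4]
steel [ 658.2  246.9   76.3   77.4    2.4 1733.    79. ]
rest [468.7  12.5   2.9   6.5  64.6   5.   42.6]
blade [581.4  -7.7  39.5  33.9   2.9 264.   53.3]
```

Request:
send_rows(motion=[[3,-5,0.5,0.03,8.5],[6,-10,1,0.07,8.5],[9,-15,1,0.1,8.5],[12,-20,1,0.14,8.5],[15,-26,1,0.18,8.5],[18,-31,1,0.22,8.5],[21,-36,1,0.26,8.5],[24,-41.5,1,0.3,8.5],[27,-47,1,0.34,8.5],[30,-52,1,0.36,8.5]], newtons=100)

```text
time: 1.85
tcp_pos: [0.5003, 0.0438, 0.202]
tcp_rot: [0.0, -0.011, 1.0, 0.0]
wrist_force: [1.4, -0.0, -0.8]
grip_width: 0.0851
grasp_force: 0.0
```

Request:
send_rows(motion=[[1.5,-2.6,0,0.01,8.5],[2.5,-4.4,0,0.015,8.5],[3,-5.2,0,0.017,8.5],[3,-5.2,0,0.017,8.5],[3,-5.2,0,0.017,8.5],[3,-5.2,0,0.017,8.5]])

```text
time: 2.6
tcp_pos: [0.5291, -0.0054, 0.2017]
tcp_rot: [0.0, -0.02, 1.0, 0.0]
wrist_force: [0.2, 0.2, -0.3]
grip_width: 0.085
grasp_force: 0.0
```

```bash
cat >> h.py <<'E'
from scipy.spatial.transform import Rotation as Ro
def wcloud(f=None):
    s=monitor.observe(); c=shot('wrist',f)
    q=s['tcp_rot']; T=np.eye(4); T[:3,:3]=Ro.from_quat([q[1],q[2],q[3],q[0]]).as_matrix(); T[:3,3]=s['tcp_pos']
    W=T@c['tool_from_camera']; c['R']=W[:3,:3].T; c['t']=-W[:3,:3].T@W[:3,3]
    return s,c,cloud(c)
E
python3 - <<'E'
from h import *
s,c,P=wcloud('w1.png')
R=Ro.from_quat(np.roll(s['tcp_rot'],-1)).as_matrix()
print(s['time'],s['joints'].round(3),s['tcp_pos'],R.round(4))
for t in ('tool_grip','disc_mid'):
    eyes_r=eyes.pinpoint(t,'wrist')[:2]
    for r in eyes_r: print(t,r,world(c,*r['at']).round(4))
h=seg(c,P,(.4,.62,-.1,.1),(8,150,80),(25,255,255),(.062,.09)); print('handle',rect(h), np.polyfit(h[:,0],h[:,1],1))
d=seg(c,P,(.57,.72,-.07,.06),(3,90,80),(18,255,255),(.045,.075)); print('disc',rect(d))
w=seg(c,P,(.57,.61,-.03,.03),(0,0,120),(180,60,255),(.04,.08)); print('blade',rect(w))
E
```

```text
2.6 [-0.01   0.176 -0.201  1.194  0.    -0.05 ] [ 0.52912237 -0.00536145  0.20172263] [[-9.992e-01 -3.930e-02  1.000e-04]
 [-3.930e-02  9.992e-01  1.000e-04]
 [-1.000e-04  1.000e-04 -1.000e+00]]
tool_grip {'at': [459.3, 153.9], 'score': 0.95} [0.461  0.1413 0.022 ]
tool_grip {'at': [148.2, 105.7], 'score': 0.9} [ 0.4266 -0.1798  0.0184]
disc_mid {'at': [240.8, 332.3], 'score': 0.81} [ 6.938e-01 -9.620e-02  2.000e-04]
disc_mid {'at': [308.9, 318.4], 'score': 0.55} [ 0.6407 -0.0089  0.054 ]
handle [ 537.2   -7.4  156.5   19.7    2.6 2441.    72.1] [ 0.03972092 -0.02874852]
disc [ 624.1   -9.5   98.    71.6   25.5 2811.    60.1]
blade [586.7  -5.3  34.1  27.6   1.5 702.   54.2]
```

View pics/w1.png

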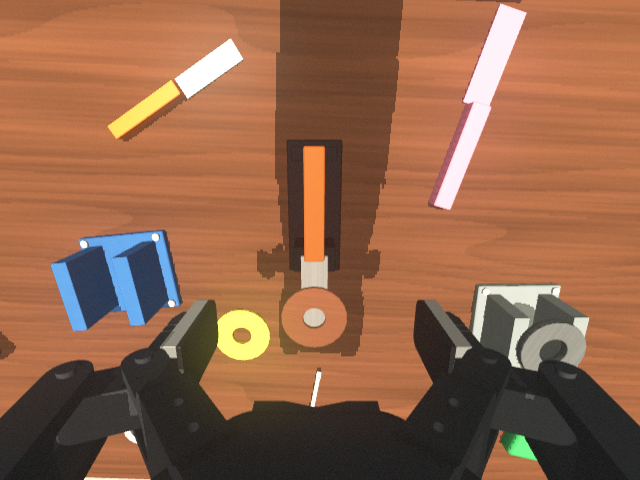

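The wrist view shows the handle at (314,205), the blade and the copper disc at (314,318). The fingers are already parallel to the handle, so the only offset left is about 2.3 mm in y.

Request:
send_rows(motion=[[0,-0.2,-3,0,8.5],[0,-0.23,-6.5,0,8.5],[0,-0.23,-10,0,8.5],[0,-0.23,-13,0,8.5],[0,-0.23,-15,0,8.5],[0,-0.23,-16.1,0,8.5],[0,-0.23,-16.1,0,8.5],[0,-0.23,-16.1,0,5],[0,-0.23,-16.1,0,4],[0,-0.23,-16.1,0,3]], newtons=40)

```text
time: 4.0
tcp_pos: [0.5299, -0.0084, 0.0412]
tcp_rot: [0.001, -0.019, 1.0, -0.0]
wrist_force: [0.4, -0.2, -0.2]
grip_width: 0.0316
grasp_force: 0.0
```

Run:
```python
from h import *
s,c,P=wcloud('w2.png')
R=Ro.from_quat(np.roll(s['tcp_rot'],-1)).as_matrix()
print(s['time'],s['tcp_pos'],s['wrist_force'],s['grip_width'],R[:2,0])
h=seg(c,P,(.4,.56,-.1,.1),(8,150,80),(25,255,255),(.064,.09)); print('handle',rect(h), np.polyfit(h[:,0],h[:,1],1), 'y at tcp',np.polyval(np.polyfit(h[:,0],h[:,1],1),s['tcp_pos'][0]))
```

```text
4.0 [ 0.52993419 -0.00841556  0.04122616] [ 0.44828665 -0.22742313 -0.16415818] 0.03164741931038378 [-0.99926977 -0.03819193]
handle [ 5.094e+02 -8.500e+00  1.017e+02  2.010e+01  2.300e+00  8.523e+03
  7.220e+01] [ 0.03881811 -0.02828918] y at tcp -0.007718137440515423
```

View pics/w2.png

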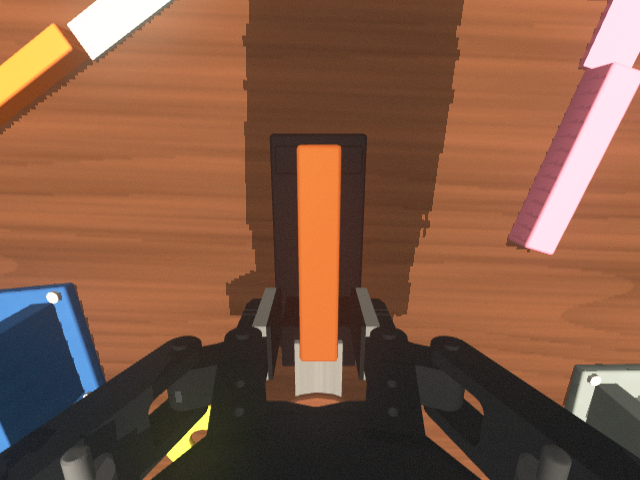

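The pads straddle the handle, which is centred at column 320, and stay clear of the blocks. I'll shift 0.7 mm in y and close.

Request:
send_rows(motion=[[0,0.07,0,0,3],[0,0.07,0,0,2],[0,0.07,0,0,1.5],[0,0.07,0,0,1.5],[0,0.07,0,0,1.5]], newtons=40)

```text
time: 4.68
tcp_pos: [0.5294, -0.0077, 0.0406]
tcp_rot: [-0.0, -0.019, 1.0, 0.0]
wrist_force: [0.1, 0.4, 0.9]
grip_width: 0.0148
grasp_force: 0.0
```

Request:
send_rows(motion=[[0,0,0,0,1],[0,0,0,0,1],[0,0,0,0,1]], newtons=110)

```text
time: 5.05
tcp_pos: [0.5294, -0.0077, 0.0406]
tcp_rot: [0.0, -0.019, 1.0, 0.0]
wrist_force: [-0.7, -0.1, -0.0]
grip_width: 0.01
grasp_force: 0.0
```

Request:
send_rows(motion=[[0,0,0.1,0,1],[0,0,0.3,0,1],[0,0,0.6,0,1],[0,0,1.0,0,1],[0,0,1.4,0,1],[0,0,1.7,0,1],[0,0,1.9,0,1],[0,0,2.0,0,1],[0,0,2,0,1]])

```text
time: 6.18
tcp_pos: [0.5294, -0.0077, 0.0606]
tcp_rot: [-0.0, -0.019, 1.0, 0.0]
wrist_force: [0.0, -0.2, 0.1]
grip_width: 0.01
grasp_force: 0.0
```

```bash
cat > m.py <<'E'
from h import *
s=monitor.observe(); p=s['tcp_pos']
R=Ro.from_quat(np.roll(s['tcp_rot'],-1)).as_matrix()
print(s['time'],p.round(4),s['wrist_force'].round(1),s['grip_width'],s['grasp_force'],np.arctan2(R[1,1],R[0,1])-np.pi/2)
for n in ('top','scene'):
    c=shot(n);P=cloud(c)
    bx=(p[0]+.045,p[0]+.2,p[1]-.07,p[1]+.07)
    d=seg(c,P,bx,(3,90,80),(18,255,255),(p[2]+.006,p[2]+.035))
    A=np.c_[d[:,:2],np.ones(len(d))]; k=np.linalg.lstsq(A,d[:,2],rcond=None)[0]
    # robust: keep top-face inliers
    i=abs(A@k-d[:,2])<.002; k=np.linalg.lstsq(A[i],d[i,2],rcond=None)[0]
    (x,y),r=cv2.minEnclosingCircle((d[i,:2]*1000).astype(np.float32))
    print(n,'disc',round(x,1),round(y,1),round(r,1),'tilt',k[:2].round(4),'z',(np.median(d[i,2])*1000).round(1),i.sum())
E
python3 m.py
```

```text
6.175 [ 0.5294 -0.0077  0.0606] [ 0.  -0.2  0.1] 0.010006079356156383 0.0 0.03816509996384432
top disc 0.0 0.0 0.0 tilt [0. 0.] z nan 0
scene disc 0.0 0.0 0.0 tilt [0. 0.] z nan 0
  return _methods._mean(a, axis=axis, dtype=dtype,
  ret = ret.dtype.type(ret / rcount)
```

The fingers closed to 10 mm with no force, so the handle isn't between the pads. I'll look.

Run:
```python
from h import *
s,c,P=wcloud('w3.png')
for zz in (0.,-.019):
  R=Ro.from_quat(np.roll(s['tcp_rot'],-1)).as_matrix(); X=s['tcp_pos']+R@[0,0,zz]
  q=c['R']@X+c['t']; print(q, q[0]/q[2]*c['fx']+c['cx'],q[1]/q[2]*c['fy']+c['cy'])
print(c['tool_from_camera'])
h=seg(c,P,(.4,.56,-.1,.1),(8,150,80),(25,255,255),(.064,.12)); print('handle',rect(h), np.polyfit(h[:,0],h[:,1],1))
sc=shot('scene'); cv2.imwrite('pics/s3.png',cv2.resize(sc['pixels'][120:330,200:400,::-1],None,fx=2.8,fy=2.8))
```

```text
[0.00067738 0.01643514 0.19513558] 316.70119822745545 272.2277339769405
[0.00067634 0.02178254 0.17690359] 316.81934626559246 285.29071826061676
[[ 1.88740556e-04 -9.59578148e-01 -2.81442255e-01  7.06900696e-02]
 [ 9.99999981e-01  1.96458664e-04  7.92743596e-07 -6.80762161e-04]
 [ 5.45310701e-05 -2.81442250e-01  9.59578166e-01 -1.82622332e-01]
 [ 0.00000000e+00  0.00000000e+00  0.00000000e+00  1.00000000e+00]]
handle [ 5.093e+02 -8.500e+00  1.018e+02  2.010e+01  2.300e+00  6.326e+03
  7.220e+01] [ 0.03237228 -0.0251652 ]
```

View pics/w3.png

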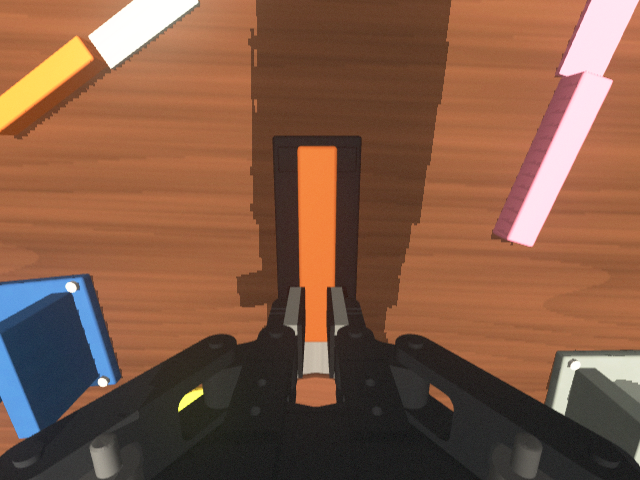

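View pics/s3.png

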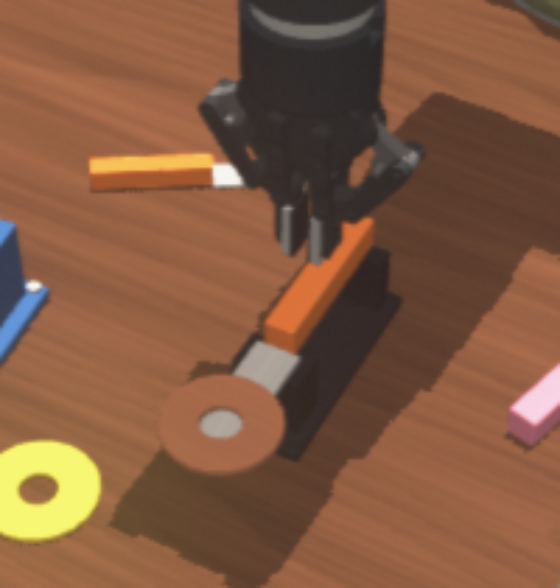

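Run:
```python
from h import *
s,c,P=wcloud()
print(s['tcp_pos'],s['grip_width'],c['fx'])
for v in range(280,345,6): print(v,[(P[v,u]*1000).round(0).astype(int).tolist() for u in (288,297,310,317,325,337,344)])
sc=eyes.camera('scene');Q=cloud(sc)
for v in range(190,216,3): print(v,[(Q[v,u]*1000).round(0).astype(int).tolist() for u in (301,304,307,310,313,316)])
```

```text
[ 0.52928038 -0.00770896  0.06046258] 0.009997225100456256 335.73971249459
280 [[557, -28, 7], [556, -21, 8], [529, -11, 73], [529, -8, 72], [529, -3, 71], [555, 9, 8], [555, 14, 8]]
286 [[560, -28, 10], [520, -17, 102], [533, -11, 72], [533, -7, 71], [533, -3, 73], [519, 1, 103], [558, 14, 11]]
292 [[560, -27, 21], [519, -17, 110], [537, -11, 71], [536, -7, 72], [536, -3, 73], [519, 0, 110], [559, 13, 21]]
298 [[519, -20, 117], [519, -16, 117], [540, -11, 72], [540, -7, 71], [540, -3, 72], [519, 0, 117], [523, 4, 107]]
304 [[520, -20, 120], [519, -16, 122], [544, -11, 72], [543, -7, 73], [543, -3, 72], [519, 0, 122], [519, 3, 122]]
310 [[519, -19, 127], [519, -16, 127], [547, -11, 72], [547, -7, 72], [548, -2, 71], [519, -1, 127], [518, 2, 127]]
316 [[519, -19, 132], [519, -16, 133], [552, -11, 72], [551, -7, 72], [551, -2, 73], [519, -1, 131], [519, 2, 131]]
322 [[519, -19, 137], [519, -15, 136], [555, -11, 73], [555, -7, 72], [554, -2, 73], [519, -1, 136], [519, 1, 136]]
328 [[518, -18, 143], [521, -15, 138], [559, -10, 72], [559, -6, 72], [558, -2, 73], [521, -1, 137], [517, 1, 1
[... 448 characters left out ...]
539, -18, 132], [539, -13, 134], [528, -13, 126], [403, -75, -2], [543, 6, 146], [538, 9, 144]]
199 [[539, -18, 126], [538, -13, 127], [527, -14, 118], [541, -1, 135], [539, 4, 136], [534, 6, 133]]
202 [[541, -17, 121], [538, -13, 120], [527, -14, 111], [540, -1, 128], [540, 4, 130], [535, 7, 128]]
205 [[540, -18, 113], [538, -13, 115], [527, -13, 105], [539, -2, 120], [538, 3, 122], [536, 8, 122]]
208 [[542, -16, 109], [538, -13, 107], [435, -64, -2], [539, -1, 114], [539, 4, 117], [535, 7, 115]]
211 [[449, -69, -1], [540, -12, 103], [443, -60, -1], [540, -1, 108], [537, 3, 108], [538, 9, 111]]
214 [[459, -63, 3], [452, -61, -1], [449, -56, -2], [513, -15, 72], [540, 5, 104], [507, -7, 71]]
```

The depth data from both cameras puts the real fingertips at z≈0.102 while the reported TCP is 0.0606. The true tips are therefore about 41 mm higher than reported, and the grasp closed in the air above the handle without touching anything. I'll open and go down using the measured offset.

Request:
send_rows(motion=[[0,0,0,0,5],[0,0,0,0,5],[0,0,0,0,5],[0,0,0,0,5],[0,0,-1.5,0,5],[0,0,-3,0,5],[0,0,-4,0,5],[0,0,-4.5,0,5],[0,0,-4.5,0,5]], newtons=40)

```text
time: 7.6
tcp_pos: [0.529, -0.0077, 0.0151]
tcp_rot: [-0.0, -0.019, 1.0, 0.0]
wrist_force: [0.7, 0.1, 0.6]
grip_width: 0.0504
grasp_force: 0.0
```

Run:
```python
from h import *
s,c,P=wcloud()
p=s['tcp_pos'];print(p,s['grip_width'],s['wrist_force'])
hsv=cv2.cvtColor(c['pixels'],cv2.COLOR_RGB2HSV)
# lowest grey finger points near the pad columns
for side in (-1,1):
    lat=side*(P[...,1]-p[1]); m=(lat>.018)&(lat<.06)&(P[...,0]>p[0]-.014)&(P[...,0]<p[0]+.014)&(P[...,2]>.03)
    q=P[m]; print(side,len(q),np.percentile(q[:,2],[0,1,5,20]).round(4),np.percentile(lat[m],[0,5,50]).round(4))
h=seg(c,P,(.4,.56,-.1,.1),(8,150,80),(25,255,255),(.064,.12)); print(rect(h))
```

```text
[ 0.52899583 -0.00768865  0.01506841] 0.05035193027249163 [0.72061941 0.1250494  0.55610427]
-1 19006 [0.0577 0.0654 0.0798 0.1094] [0.0199 0.0258 0.0501]
1 19573 [0.0578 0.0654 0.0801 0.1104] [0.0216 0.0244 0.0488]
[ 5.0940e+02 -8.5000e+00  1.0160e+02  2.0100e+01  2.3000e+00  1.1761e+04
  7.2100e+01]
```

Request:
send_rows(motion=[[0,0,-0.7,0,5],[0,0,-1.4,0,5],[0,0,-1.5,0,5],[0,0,-1.5,0,3],[0,0,-1.5,0,2],[0,0,-1.5,0,1.5],[0,0,-1.5,0,1.5],[0,0,-1.5,0,1.5]], newtons=40)

```text
time: 8.65
tcp_pos: [0.5296, -0.0074, 0.0009]
tcp_rot: [0.0, -0.019, 1.0, 0.0]
wrist_force: [-1.6, 2.7, 4.0]
grip_width: 0.0195
grasp_force: 39.6
```

Gripped, with an opening of 19.5 mm. Next I'll tighten the grip and lift.

Request:
send_rows(motion=[[0,0,0,0,1.5],[0,0,0,0,1.5],[0,0,0,0,1.5]], newtons=115)

```text
time: 9.02
tcp_pos: [0.5297, -0.0075, 0.001]
tcp_rot: [0.0, -0.019, 1.0, 0.0]
wrist_force: [-2.2, 2.6, 4.6]
grip_width: 0.0181
grasp_force: 112.9
```

Request:
send_rows(motion=[[0,0,0.1,0,1.5],[0,0,0.3,0,1.5],[0,0,0.6,0,1.5],[0,0,1.0,0,1.5],[0,0,1.4,0,1.5],[0,0,1.7,0,1.5],[0,0,1.9,0,1.5],[0,0,2.0,0,1.5],[0,0,2,0,1.5]])

```text
time: 10.15
tcp_pos: [0.5294, -0.0077, 0.0206]
tcp_rot: [0.0, -0.019, 1.0, -0.0]
wrist_force: [0.1, -0.3, -4.9]
grip_width: 0.0183
grasp_force: 112.6
```

```bash
sed -i 's/(p\[2\]+.006,p\[2\]+.035)/(p[2]+.048,p[2]+.075)/' m.py
cat >> m.py <<'E'
s,c,P=wcloud()
h=seg(c,P,(p[0]-.1,p[0]+.03,p[1]-.05,p[1]+.05),(8,150,80),(25,255,255),(p[2]+.06,.2)); h=h[abs(h[:,2]-np.median(h[:,2]))<.006]
k=np.linalg.lstsq(np.c_[h[:,:2]-p[:2],np.ones(len(h))],h[:,2],rcond=None)[0]
print('handle',rect(h),'tilt',k.round(4),'xmin',np.percentile(h[:,0],.5))
E
python3 m.py
```

```text
10.15 [ 0.5294 -0.0077  0.0206] [ 0.1 -0.3 -4.9] 0.018254593225431947 112.63126373291016 0.038184742507337166
top disc 0.0 0.0 0.0 tilt [0. 0.] z nan 0
scene disc 635.8 -6.6 37.0 tilt [-0.0066  0.0031] z 78.6 1023
handle [ 5.0900e+02 -9.1000e+00  1.0100e+02  2.0400e+01  2.5000e+00  1.4114e+04
  9.1700e+01] tilt [-0.0014 -0.0006  0.0916] xmin 0.45880675764399675
  return _methods._mean(a, axis=axis, dtype=dtype,
  ret = ret.dtype.type(ret / rcount)
```

Level lift: handle tilt is about 0.1°, and the disc moved with the tool. Now the gentle carry.

Request:
send_rows(motion=[[0,0,0.3,0,1.5],[0,0,0.7,0,1.5],[0,-0.2,1.2,0,1.5],[0,-0.6,1.7,0.002,1.5],[-0.05,-1.2,2.1,0.005,1.5],[-0.1,-2.0,2.4,0.009,1.5],[-0.2,-3.0,2.5,0.014,1.5],[-0.3,-4.1,2.5,0.019,1.5],[-0.42,-5.3,2.5,0.024,1.5],[-0.55,-6.6,2.5,0.03,1.5]])

```text
time: 11.55
tcp_pos: [0.5237, -0.0746, 0.0454]
tcp_rot: [-0.0, -0.034, 0.999, 0.0]
wrist_force: [4.9, -1.1, -4.7]
grip_width: 0.0186
grasp_force: 121.9
```

Request:
send_rows(motion=[[-0.15,-1.4,0,0.006,1.5],[-0.3,-2.8,0,0.012,1.5],[-0.45,-4.2,0,0.018,1.5],[-0.6,-5.6,0,0.024,1.5],[-0.75,-7.0,0,0.03,1.5],[-0.9,-8.4,0,0.036,1.5],[-1.05,-9.7,0,0.042,1.5],[-1.17,-10.8,0,0.047,1.5],[-1.27,-11.7,0,0.051,1.5],[-1.35,-12.4,0,0.054,1.5]])

```text
time: 12.8
tcp_pos: [0.5103, -0.1982, 0.0456]
tcp_rot: [-0.0, -0.061, 0.998, 0.0]
wrist_force: [-4.1, -1.2, -1.7]
grip_width: 0.0188
grasp_force: 120.8
```

Request:
send_rows(motion=[[-0.07,-0.6,0,0.003,1.5],[-0.13,-1.2,0,0.005,1.5],[-0.19,-1.7,0,0.007,1.5],[-0.25,-2.2,0,0.009,1.5],[-0.3,-2.6,0,0.011,1.5],[-0.35,-3.0,0,0.012,1.5],[-0.39,-3.3,0,0.013,1.5],[-0.42,-3.6,0,0.014,1.5],[-0.44,-3.75,0,0.014,1.5],[-0.44,-3.8,0,0.014,1.5]])

```text
time: 14.05
tcp_pos: [0.506, -0.2358, 0.0456]
tcp_rot: [-0.0, -0.068, 0.998, -0.0]
wrist_force: [-4.5, 0.2, -4.7]
grip_width: 0.0183
grasp_force: 122.7
```

```bash
python3 m.py 2>/dev/null
python3 - <<'E'
from h import *
c=shot('top','t4.png')
E
```

```text
14.05 [ 0.506  -0.2358  0.0456] [-4.5  0.2 -4.7] 0.018293840572819006 122.69737243652344 0.13610981897147179
top disc 580.2 -229.0 35.8 tilt [-0.002   0.0039] z 103.7 1534
scene disc 579.8 -226.3 37.0 tilt [-0.0054 -0.0059] z 103.7 713
handle [ 484.9 -233.4  101.2   33.2    8.8 6337.   116.6] tilt [0.0071 0.0006 0.1166] xmin 0.4354137933660932
```

View pics/t4.png

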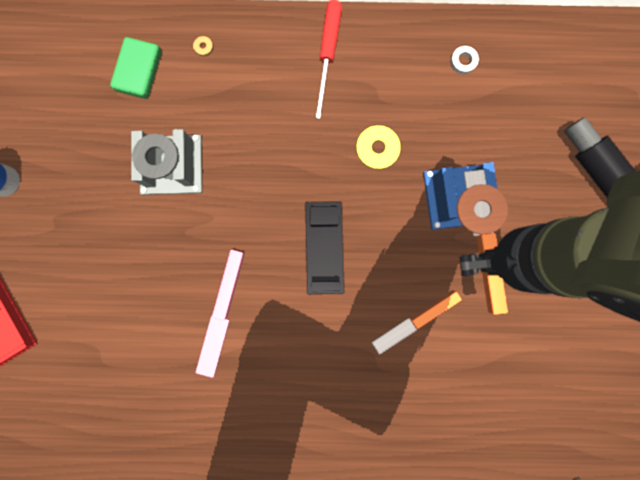

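The disc slid back along the blade until it met the handle front: its centre is at (580,-228) mm instead of (613,-224). It is still level on the blade. I'll check whether the arm is quiet.

Request:
send_rows(motion=[[0,0,0,0,1.5],[0,0,0,0,1.5]])

```text
time: 14.5
tcp_pos: [0.5061, -0.2356, 0.0456]
tcp_rot: [0.0, -0.068, 0.998, 0.0]
wrist_force: [4.2, 0.6, -1.7]
grip_width: 0.0184
grasp_force: 122.9
```

```bash
python3 m.py 2>/dev/null;  python3 - <<'E'
from h import *
for i in range(6):
    eyes.camera('wrist'); s=monitor.observe(); print(s['time'],s['wrist_force'].round(1),s['torque'].round(3),s['qvel'].round(4),s['tcp_pos'].round(5))
E
```

```text
14.5 [ 0.5061 -0.2356  0.0456] [ 4.2  0.6 -1.7] 0.018429774452564236 122.93991565704346 0.1362657010383148
top disc 579.9 -228.0 36.1 tilt [-0.0011  0.0011] z 103.7 1533
scene disc 580.0 -225.7 37.1 tilt [-0.0101 -0.0027] z 103.8 722
handle [ 486.  -239.1  101.2   21.2    7.8 6302.   116.7] tilt [0.0077 0.0006 0.1167] xmin 0.43544014862803104
14.7 [ 4.9 -0.8 -2.6] [-0.303 -1.511  0.008] [-0.0037 -0.0053 -0.0069 -0.0935  0.0719  0.0031] [ 0.50599 -0.23564  0.04559]
14.75 [-3.9  2.  -4.3] [0.26  1.993 0.026] [ 0.0046  0.006   0.0122  0.1065 -0.0999 -0.0029] [ 0.50604 -0.23573  0.04564]
14.8 [ 3.4 -0.8 -1.5] [-0.333 -1.032 -0.003] [-0.0027 -0.0054 -0.0068 -0.0793  0.0466  0.004 ] [ 0.50603 -0.23568  0.04559]
14.85 [-5.2  1.5 -3. ] [0.357 1.99  0.025] [ 0.0039  0.0065  0.0123  0.1053 -0.08   -0.0005] [ 0.50597 -0.23574  0.0456 ]
14.9 [ 5.7  0.7 -2.7] [-0.391 -1.257  0.03 ] [-0.0046 -0.0069 -0.0067 -0.0877  0.0542  0.0059] [ 0.50603 -0.23569  0.04559]
14.95 [-3.3  0.8 -4.5] [ 0.45   1.396 -0.009] [ 0.0057  0.0089  0.0164  0.111  -0.0752  0.0012] [ 0.50599 -0.23573  0.04559]
```

The held tool is chattering (±5 N at the wrist), which shook the disc along the blade. I'll ease the grip and see if it calms.

Request:
send_rows(motion=[[0,0,0,0,1.5],[0,0,0,0,1.5]], newtons=70)

```text
time: 15.2
tcp_pos: [0.506, -0.2357, 0.0456]
tcp_rot: [0.0, -0.068, 0.998, 0.0]
wrist_force: [4.8, 0.2, -2.2]
grip_width: 0.018
grasp_force: 124.1
```

```bash
cat > vib.py <<'E'
from h import *
for i in range(5):
    eyes.camera('wrist'); s=monitor.observe(); print(s['time'],s['wrist_force'].round(1),s['torque'].round(3),s['qvel'].round(3)[3:5],s['tcp_pos'].round(5),s['grasp_force'])
E
python3 vib.py; python3 m.py 2>/dev/null
```

```text
15.25 [-4.5  0.1 -2.8] [ 0.338  1.367 -0.014] [ 0.105 -0.064] [ 0.50597 -0.23574  0.04559] 123.62451553344727
15.3 [ 4.8 -0.4 -1.9] [-0.418 -1.288  0.004] [-0.091  0.051] [ 0.50605 -0.23568  0.0456 ] 124.4286561012268
15.35 [-3.7 -1.4 -1.4] [ 0.445  0.528 -0.018] [ 0.079 -0.001] [ 0.506   -0.23574  0.0456 ] 123.28991889953613
15.4 [ 3.9  1.3 -1.7] [-0.415 -0.359  0.028] [-0.069 -0.005] [ 0.50607 -0.23571  0.04562] 121.8384861946106
15.45 [-4.   0.1 -2.8] [ 0.388  0.875 -0.007] [ 0.097 -0.036] [ 0.50598 -0.23571  0.04559] 122.82802820205688
15.45 [ 0.506  -0.2357  0.0456] [-4.   0.1 -2.8] 0.018819905227435513 122.82802820205688 0.13623499995454424
top disc 580.7 -228.0 36.1 tilt [0.0012 0.0033] z 103.7 1528
scene disc 581.4 -225.7 37.2 tilt [-0.0047 -0.0029] z 103.9 709
handle [ 485.9 -239.2  101.1   21.1    7.8 6330.   116.6] tilt [0.007  0.0017 0.1167] xmin 0.43543750088767397
```

Request:
send_rows(motion=[[0,0,0,0,1.86],[0,0,0,0,1.86]], newtons=70)

```text
time: 15.85
tcp_pos: [0.506, -0.2357, 0.0456]
tcp_rot: [0.0, -0.068, 0.998, -0.0]
wrist_force: [-0.3, 0.5, -3.6]
grip_width: 0.0186
grasp_force: 77.5
```

```bash
python3 vib.py
```

```text
15.9 [ 0.1 -0.8 -4.3] [-0.013  0.1   -0.044] [ 0.006 -0.004] [ 0.50601 -0.2357   0.04559] 77.5234866142273
15.95 [ 0.7  0.7 -4.7] [ 0.023 -0.029 -0.006] [-0.003  0.008] [ 0.50601 -0.23573  0.04561] 77.49829173088074
16.0 [-0.2  0.2 -4.4] [ 0.005  0.129 -0.031] [-0.    -0.006] [ 0.50602 -0.23569  0.0456 ] 77.49172925949097
16.05 [-0.1 -0.4 -4. ] [0.037 0.158 0.004] [ 0.003 -0.004] [ 0.50599 -0.23571  0.04559] 77.52172350883484
16.1 [-0.1 -0.1 -3.6] [-0.034 -0.015  0.003] [-0.001  0.007] [ 0.506   -0.23568  0.04559] 77.50358819961548
```

Calm now. Next I'll move over the seat and partly down.

Request:
send_rows(motion=[[0.1,0,0,0,1.86],[0.4,0.05,0,0,1.86],[0.9,0.1,0,0,1.86],[1.5,0.15,0,0,1.86],[2.1,0.2,0,0,1.86],[2.6,0.25,0,0,1.86],[3.0,0.3,0,0,1.86],[3.2,0.35,0,0,1.86],[3.25,0.35,0,0,1.86],[3.25,0.35,0,0,1.86]])

```text
time: 17.35
tcp_pos: [0.5383, -0.2322, 0.0456]
tcp_rot: [-0.0, -0.068, 0.998, 0.0]
wrist_force: [-0.2, -0.5, -3.8]
grip_width: 0.0188
grasp_force: 77.5
```

Request:
send_rows(motion=[[0,0,-0.2,0,1.86],[0,0,-0.6,0,1.86],[0,0,-1.1,0,1.86],[0,0,-1.5,0,1.86],[0,0,-1.75,0,1.86],[0,0,-1.8,0,1.86],[0,0,-1.8,0,1.86]])

```text
time: 18.23
tcp_pos: [0.5386, -0.2322, 0.0277]
tcp_rot: [0.0, -0.068, 0.998, -0.0]
wrist_force: [0.0, 0.4, -3.4]
grip_width: 0.0186
grasp_force: 77.5
```

```bash
cat > b.py <<'E'
from h import *
for n in ('top','scene'):
    c=shot(n);P=cloud(c)
    b=seg(c,P,(.5,.75,-.36,-.15),(100,120,40),(125,255,255),(.064,.074)); print(n,'blue',rect(b))
    w=seg(c,P,(.6,.72,-.26,-.18),(0,0,100),(180,60,255),(.03,.1)); print('blade',rect(w) if len(w) else None)
E
python3 m.py 2>/dev/null; python3 b.py
```

```text
18.225 [ 0.5386 -0.2322  0.0277] [ 0.   0.4 -3.4] 0.018608222380598158 77.51774311065674 0.1362429017771951
top disc 613.0 -224.9 35.8 tilt [-0.0021 -0.0007] z 85.7 1416
scene disc 613.1 -224.2 36.7 tilt [-0.0054 -0.0035] z 86.0 736
handle [ 518.5 -235.7  100.9   21.5    7.8 6468.    98.9] tilt [0.0075 0.0018 0.0989] xmin 0.46811490693948055
top blue [ 612.9 -223.8   75.    76.8    7.7  510.    69.1]
blade [ 633.  -226.7   60.6   72.8   79.6  507.    79.9]
scene blue [ 613.5 -222.2   72.7   75.1    7.5  219.    69.3]
blade [ 640.7 -233.6   72.1   55.6   21.   310.    79.8]
```

Request:
send_rows(motion=[[0,0.1,-0.2,0,1.86],[0,0.1,-0.5,0,1.86],[0,0.1,-0.7,0,1.86],[0,0.1,-0.9,0,1.86],[0,0.1,-1.1,0,1.86],[0,0.1,-1.4,0,1.86],[0,0.1,-1.7,0,1.86],[0,0.1,-2,0,1.86],[0,0.1,-2.2,0,1.86],[0,0.1,-2.2,0,1.86]])

```text
time: 19.73
tcp_pos: [0.5385, -0.2311, 0.0054]
tcp_rot: [-0.0, -0.068, 0.998, 0.0]
wrist_force: [0.8, -0.3, -4.2]
grip_width: 0.0191
grasp_force: 77.6
```

```bash
sed -i 's/+.048,p\[2\]+.075/+.048,p[2]+.085/' m.py; python3 m.py 2>/dev/null; python3 b.py;python3 - <<'E'
from h import *
sc=shot('scene'); cv2.imwrite('pics/s5.png',cv2.resize(sc['pixels'][120:300,90:290,::-1],None,fx=3,fy=3))
E
```

```text
19.725 [ 0.5385 -0.2311  0.0054] [ 0.8 -0.3 -4.2] 0.019093720215772284 77.59844899177551 0.13626209092821973
top disc 612.6 -223.5 35.5 tilt [ 0.0001 -0.0013] z 75.3 1347
scene disc 612.9 -222.1 36.1 tilt [-0.0032 -0.001 ] z 75.4 732
handle [ 518.3 -234.7  100.8   21.6    7.8 6419.    76.7] tilt [0.0083 0.0039 0.0767] xmin 0.4679920353348943
top blue [ 613.3 -223.7   74.6   76.3    8.3  451.    69.1]
blade [ 635.1 -224.6   67.8   70.1    0.8  450.    58.1]
scene blue [ 612.7 -221.7   71.3   75.4    9.3  110.    69.2]
blade [ 6.346e+02 -2.275e+02  6.910e+01  6.520e+01  5.000e-01  3.390e+02
  5.800e+01]
```

View pics/s5.png

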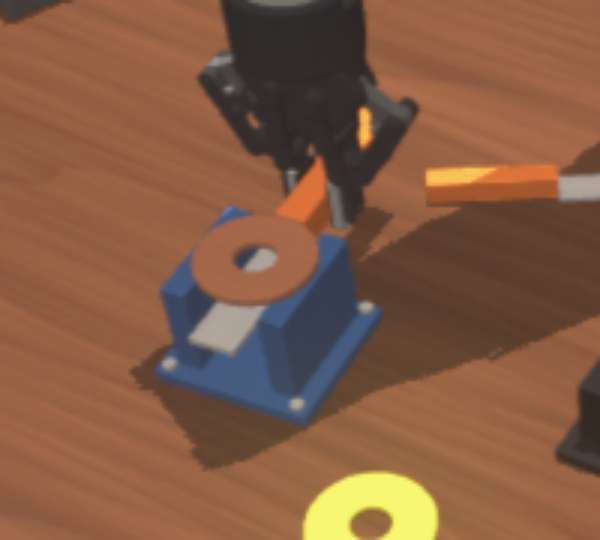

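The disc lies level on both bars within about 1 mm of centre, and the blade top is 11 mm below it. Drawing the blade straight back now.

Request:
send_rows(motion=[[-0.2,-0.03,0,0,1.86],[-0.6,-0.08,0,0,1.86],[-1.2,-0.16,0,0,1.86],[-2,-0.27,0,0,1.86],[-3.2,-0.44,0,0,1.86],[-4.6,-0.63,0,0,1.86],[-6.2,-0.85,0,0,1.86],[-7.8,-1.07,0,0,1.86],[-9.4,-1.29,0,0,1.86],[-11,-1.51,0,0,1.86]])

```text
time: 21.28
tcp_pos: [0.4274, -0.2465, 0.0057]
tcp_rot: [0.0, -0.068, 0.998, -0.0]
wrist_force: [-0.0, -0.3, -2.9]
grip_width: 0.0188
grasp_force: 77.7
```

Request:
send_rows(motion=[[-1,-0.14,0,0,1.86],[-1.4,-0.19,0.2,0,1.86],[-1.4,-0.19,1,0,1.86],[-1.4,-0.19,2,0,1.86],[-1.4,-0.19,3,0,1.86],[-1.4,-0.19,4,0,1.86],[-1.4,-0.19,4.5,0,1.86],[-1.4,-0.19,4.5,0,1.86]])

```text
time: 22.28
tcp_pos: [0.4149, -0.2484, 0.0511]
tcp_rot: [0.0, -0.068, 0.998, -0.0]
wrist_force: [-0.0, -0.6, -2.9]
grip_width: 0.0189
grasp_force: 77.7
```

```bash
cat > f.py <<'E'
from h import *
for n in ('top','scene'):
    c=shot(n);P=cloud(c)
    d=seg(c,P,(.56,.68,-.28,-.17),(3,90,80),(18,255,255),(.07,.085)); k=np.linalg.lstsq(np.c_[d[:,:2],np.ones(len(d))],d[:,2],rcond=None)[0]
    print(n,'disc',[round(v*1000,1) for v in (d[:,:2].max(0)+d[:,:2].min(0))/2],rect(d),'tilt',k[:2].round(3))
    s=seg(c,P,(.55,.75,.15,.35),(0,0,0),(180,80,255),(.07,.09)); print('steel',rect(s))
    for z in ((.045,.053),(.0,.01)):
        r=seg(c,P,(.43,.62,-.06,.06),(0,0,0),(180,255,70),z); print('rest',rect(r) if len(r)>5 else None)
E
python3 f.py; python3 m.py 2>/dev/null | grep -v disc
python3 - <<'E'
from h import *
s,c,P=wcloud()
h=seg(c,P,(.3,.5,-.35,-.15),(8,150,80),(25,255,255),(s['tcp_pos'][2]+.06,.2))
R=Ro.from_quat(np.roll(s['tcp_rot'],-1)).as_matrix()
q=(h-s['tcp_pos'])@R
print('handle in tool frame: x pct',np.percentile(q[:,0],[.5,99.5]),'line',np.polyfit(q[:,0],q[:,1],1),'z',np.polyfit(q[:,0],q[:,2],1))
E
```

```text
top disc [np.float64(612.7), np.float64(-222.7)] [ 612.7 -223.2   69.3   69.5   56.1 1499.    75.3] tilt [ 0.006 -0.001]
steel [ 658.9  244.5   74.9   76.8    2.7 1634.    79. ]
rest [529.3  -7.4 114.5  43.    1.5  72.   49.1]
rest [537.4  -6.1 126.4  55.4   1.  306.    7.2]
scene disc [np.float64(612.2), np.float64(-222.8)] [ 612.3 -222.8   70.9   72.1    7.3  907.    75.2] tilt [-0.    -0.001]
steel [ 658.4  246.9   76.8   77.2    3.1 1737.    78.9]
rest [523.5  -5.3 128.4  42.3   2.6 495.   49.2]
rest [ 527.8   -5.   149.    58.7    2.2 1245.     7.4]
22.375 [ 0.4143 -0.2481  0.0504] [-0.2 -0.4 -3. ] 0.01900715919248054 77.65275835990906 0.13620974227590255
handle [ 393.4 -248.4  101.    28.4    9.1 6529.   121.4] tilt [0.0071 0.0031 0.1214] xmin 0.3436323286120011
handle in tool frame: x pct [-0.02883642  0.07090897] line [-0.00155232 -0.00076011] z [ 0.00557291 -0.07158084]
```

The disc is placed, level and within 1 mm of centre, and the steel disc hasn't moved. Returning the tool to its rest.

Request:
send_rows(motion=[[0,0.5,0,0,1.86],[0.3,1.5,0,-0.01,1.86],[1,3.5,0,-0.02,1.86],[2,6,0,-0.03,1.86],[3.5,9,0,-0.045,1.86],[5,12,0,-0.06,1.86],[6.5,15,0,-0.07,1.86],[8,18,0,-0.08,1.86],[9.5,20.5,0,-0.09,1.86],[10.5,22.5,0,-0.095,1.86]])

```text
time: 23.82
tcp_pos: [0.52, -0.0213, 0.0506]
tcp_rot: [0.0, -0.021, 1.0, 0.0]
wrist_force: [0.9, 0.0, -3.8]
grip_width: 0.0183
grasp_force: 77.7
```

Request:
send_rows(motion=[[0.7,1,0,-0.003,1.86],[1,1.4,0,-0.003,1.86],[1,1.5,0,-0.003,1.86],[1,1.5,0,-0.003,1.86],[1,1.5,0,-0.003,1.86],[1,1.5,-1,-0.003,1.86],[1,1.5,-2,-0.003,1.86],[1,1.5,-3,-0.003,1.86],[1,1.5,-3.5,-0.003,1.86],[1,1.5,-3.5,-0.003,1.86]])

```text
time: 25.08
tcp_pos: [0.529, -0.0082, 0.015]
tcp_rot: [-0.001, -0.019, 1.0, 0.0]
wrist_force: [-0.4, -0.1, -3.3]
grip_width: 0.0184
grasp_force: 77.7
```

```bash
python3 m.py 2>/dev/null | grep -v disc
python3 - <<'E'
from h import *
s,c,P=wcloud()
h=seg(c,P,(.4,.56,-.1,.1),(8,150,80),(25,255,255),(.064,.12)); print(rect(h),np.polyval(np.polyfit(h[:,0],h[:,1],1),.5),np.percentile(h[:,0],.5))
E
```

```text
25.075 [ 0.529  -0.0082  0.015 ] [-0.4 -0.1 -3.3] 0.018396272861592382 77.6601254940033 0.038195654667214196
handle [ 5.0900e+02 -9.7000e+00  1.0020e+02  2.0100e+01  2.2000e+00  1.4175e+04
  8.6900e+01] tilt [0.0005 0.0003 0.0869] xmin 0.4591783933164615
[ 5.0950e+02 -9.7000e+00  1.0090e+02  2.0200e+01  2.2000e+00  1.4191e+04
  8.7100e+01] -0.01001841467731713 0.45932413098407776
```

Request:
send_rows(motion=[[0,0.1,-0.5,0,1.86],[0,0.1,-0.9,0,1.86],[0,0.1,-1.2,0,1.86],[0,0.1,-1.35,0,1.86],[0,0.1,-1.45,0,1.86],[0,0.1,-1.45,0,1.86]])

```text
time: 26.02
tcp_pos: [0.5296, -0.0072, 0.0011]
tcp_rot: [0.0, -0.019, 1.0, -0.0]
wrist_force: [0.4, -0.6, -3.7]
grip_width: 0.019
grasp_force: 77.8
```

Request:
send_rows(motion=[[0,0,0,0,1.94],[0,0,0,0,2.0],[0,0,0,0,2.1],[0,0,0,0,2.6],[0,0,0,0,3.5],[0,0,0,0,4.5],[0,0,0,0,5],[0,0,0,0,5],[0,0,0.5,0,5]], newtons=40)

```text
time: 27.15
tcp_pos: [0.529, -0.0072, 0.0059]
tcp_rot: [-0.0, -0.019, 1.0, 0.0]
wrist_force: [0.9, -0.7, 0.1]
grip_width: 0.0499
grasp_force: 0.0
```

Request:
send_rows(motion=[[0,0,1.5,0,5],[0,0,4,0,5],[0,0,7,0,5],[0,0,11,0,5],[0,0,15,0,5],[-1,2,18,0,5],[-3,6,18,0,5],[-5,11,18,0,5],[-5,14,18,0,5],[-5,14,18,0,5]])

```text
time: 28.4
tcp_pos: [0.4795, 0.1345, 0.1874]
tcp_rot: [0.001, -0.021, 1.0, 0.0]
wrist_force: [-0.2, -0.7, 0.4]
grip_width: 0.0498
grasp_force: 0.0
```

```bash
python3 f.py
python3 - <<'E'
from h import *
s=monitor.observe(); print(s['time'],s['tcp_pos'],s['wrist_force'])
for n in ('top','scene'):
    c=shot(n,n+'9.png');P=cloud(c)
    h=seg(c,P,(.4,.6,-.1,.1),(8,150,80),(25,255,255),(.062,.09)); print('handle',rect(h))
    w=seg(c,P,(.57,.68,-.03,.03),(0,0,100),(180,60,255),(.04,.08)); print('blade',rect(w))
E
```

```text
top disc [np.float64(612.7), np.float64(-222.4)] [ 6.127e+02 -2.224e+02  7.080e+01  6.850e+01  7.000e-01  1.410e+03
  7.530e+01] tilt [ 0.001 -0.002]
steel [ 659.   244.5   75.3   77.1    2.6 1651.    79.1]
rest [529.4  -7.3 115.2  41.8   2.2  42.   48.9]
rest [537.3  -5.9 126.2  55.2   0.9 132.    7.4]
scene disc [np.float64(611.6), np.float64(-223.2)] [ 612.4 -222.2   72.1   68.9   38.2  905.    75.2] tilt [-0.001 -0.002]
steel [ 658.8  246.8   76.    77.2    2.7 1713.    79. ]
rest [525.8   9.7 123.8  11.3   2.3  27.   47.8]
rest [527.9   5.4 147.8  36.2   2.9 310.    7.4]
28.5 [0.47967015 0.13267335 0.1868979 ] [ 0.36672305 -0.77298091  0.51563621]
handle [512.4  -9.2 102.7  19.9   2.3  65.   70.5]
blade [ 6.154e+02 -5.500e+00  9.000e+01  3.060e+01  9.000e-01  1.096e+03
  5.340e+01]
handle [514.3  -7.3 111.6  21.    2.4 667.   71.1]
blade [615.9  -6.4  92.2  34.3   2.1 824.   53.5]
```

View pics/scene9.png

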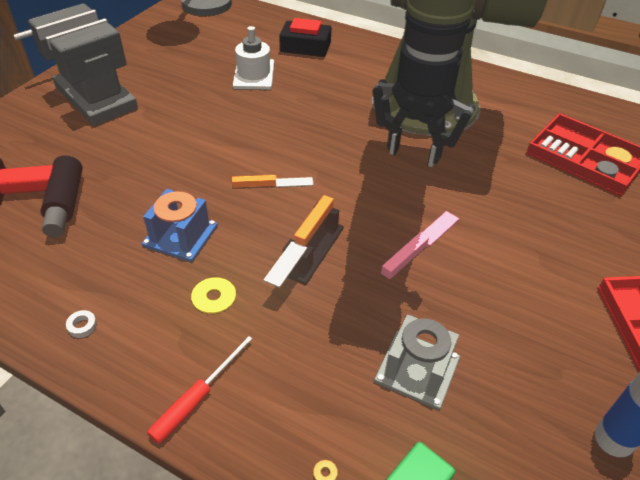

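The scene view shows the copper disc on the blue support (175,207), the tool back on its rest (315,220) at its original pose, the steel disc undisturbed (427,340) and the gripper free.

```bash
python3 -c "
from plant import order
print(order.job_done())"
```

```text
the job is handed in; nothing more can be done
None
```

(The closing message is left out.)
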